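Set the carton jig with its ratchet handle and lock it

TASK

Set the carton jig for the next carton size: work the ratchet handle until the guide's pointer stands level with the tall blade marker on the scale, then turn the knurled lock ring clockwise until it is fully tight. The handle grips the drive one way and spins loose the other, so try it both ways; if it drives the guide away from the marker, tip the reversing switch on the handle over to its other side. Move the guide only with the handle, not by pushing the guide or the toothed wheel, and leave everything else on the bench where it is.

Things in the scene. Friction and masses are not known exactly. Their poses are not given: they have to be found in the camera images.
- jig: Fixed grey-painted plate 270 x 340 x 15 mm; origin on the bench surface. Axes: x to its far side (away from the robot), y left, z up. Plate spans x -100 to +170, y -170 to +170 mm. Yaw within 0.4 rad. Handle axis at jig (-40, -75) mm, lock ring axis at (-40, +90) mm. Highest part is the handle, 89 mm over the bench; the guide's paddle reaches 81 mm.
- handle_grip (a point): Centre of the handle's black T-bar, on the handle's upright axis, 77 mm above the bench. Bar 64 mm long (this frame's x), 14 mm wide, underside 59 mm and top 89 mm above the bench. Below it a steel hub of 32 mm diameter. The frame turns with the handle; its x points from the axis to the reversing switch.
- handle (a joint): Handle angle, rad, 0 with the switch towards jig +x, growing anticlockwise from above; stops at -0.7 and 0.7. In the gripping sense it drives wheel and guide, 20 mm per rad, anticlockwise to jig +y, clockwise to -y; up to 0.27 rad is lost at the start of a stroke. In the other sense it spins loose and wheel and guide stay put, so several strokes are needed. Takes about 0.15 N m.
- switch_tab (a point): Reversing switch: centre of the round head (14 mm diameter, 12 mm long radially) of a weighted rocker 42 mm from the handle axis, towards handle +x. Pivot 43 mm above the bench, head 25 mm above the pivot. It leans 0.45 rad (head 11 mm off centre in handle y, 65 mm above the bench). A light sideways push (under 1 N), handle slack, tips it past upright; it falls to the other side.
- switch (a joint): Lean of the switch, rad: +0.45 leaning clockwise (handle -y), -0.45 leaning anticlockwise (handle +y). The lean decides which turning sense of the handle grips; which goes with which is not marked. Tipping it to the other side reverses the gripping sense. Clear room beside it above 35 mm from the bench.
- crown_wheel: Dark steel wheel of 112 mm diameter under the handle, on the same axis, 24 radial teeth on its upper face, tooth tops 31 mm above the bench. Driven by the handle only, held by friction.
- guide: White carriage 46 x 44 x 26 mm on two rods, with an upright aluminium paddle on its far side. Origin at jig (80, its slide position, 15) mm; it slides along jig y, starts at 0, travel -75 to +75 mm.
- guide_pointer (a point): Tip of the thin (3 mm) steel pointer on the near side of the guide, 45 mm above the bench, at jig x 47 mm.
- size_marker: The marker to set to: steel rider with a thin upright blade (3 mm thick, 24 mm high over all) on the scale bar at jig x 40 mm, 20 to 40 mm left or right of where the guide starts; origin in the blade's mid-plane, 26 mm above the bench; axes as the jig's. Fixed.
- spare_rider: A low round steel button, 12 mm across and 8 mm high, on the scale bar on the other side. Not the marker. Fixed.
- ring_center (a point): Centre of the knurled steel lock ring, 49 mm outer diameter, 24 mm high, from 29 to 53 mm above the bench (centre 41 mm), on an upright stud of 12 mm diameter that rises to 65 mm above the bench.
- lock_ring (a joint): Lock ring angle in rad, growing clockwise seen from above; 0 is slack, 1.25 is the stop (tight). It starts slack between 0 and 0.2. Turning takes about 0.1 N m.
- sample_carton: Filled carton 45 x 72 x 22 mm lying on the far left of the jig's plate. Leave alone. Origin at the centre of its underside.
- feeler: Steel strip 85 x 14 x 5 mm lying on the jig's plate between handle and lock ring. Leave alone. Origin at the centre of its underside.
- carton_a: Carton 115 x 75 x 28 mm on the bench, left. Leave alone. Origin at the centre of its underside.
- carton_b: Carton 115 x 75 x 28 mm on the bench, right. Leave alone. Origin at the centre of its underside.
- sanitizer: White bottle, 60 mm diameter, 160 mm high. Leave alone. Origin at the centre of its underside.
- screwdriver: Screwdriver lying on the bench, right. Leave alone.
- cup: Steel cup, 70 mm rim, 85 mm high. Leave alone. Origin at the centre of its underside.

How it is judged:
By the outcome, as a careful person would: the job done as asked, in the order asked, and still so for the second after the job is handed in, with the robot touching nothing.
It also fails if it takes over 72 s, if anything falls off the work surface, if the arm or the gripper's body presses on something with over 40 N, if the wrist force passes 120 N, or if a joint passes its speed limit or range.

ROBOT

A 7-joint arm with a two-finger parallel gripper is mounted at the origin on the work surface. World frame = base frame: x ahead of the robot, y to its left, z up, the work surface at z = 0. Lengths are in m, angles in rad, forces in N, time in s.
With the tool pointing down it reaches from about 0.425 to 0.925 m from the base axis. Payload 6.8 kg.
Tool frame: the origin (TCP) lies on the centre line of the jaws, within the pads' length; the fingertips stand 11 mm ahead of it and the grasp point (between the pads) lies 8 mm behind it (tip_extent is the distance from the TCP to the fingertips, in m); z points along the fingers, y is the line along which they close (so a half turn about z gives the same grasp; the last joint's range is limited). The gripper opens to 85 mm and grips with 20 to 120 N. Pads are 22 mm wide; open, the fingers measure 114 mm over their backs; the gripper's body (76 mm by 85 mm) begins 54 mm behind the grasp point. The pads swing forward as they close: fully open they stand 13 mm farther back than shut.
Start: joints at [1.231, 0.477, 0.022, 1.555, -0.011, 1.109, -0.083], TCP at [0.155, -0.657, 0.242] pointing down, gripper open.
Joint ranges: [-2.96, 2.96], [-0.34, 2.1], [-1.41, 1.46], [0.24, 2.44], [-1.37, 4.51], [0.17, 1.92], [-2.96, 2.96]. Speed limits (rad/s): [2.39, 2.39, 3.14, 3.14, 3.14, 3.14, 3.14].

INTERFACE

Orientations are given as a rotation vector (axis times angle).
In Python, from plant import * gives the robot as it stands. The module is installed in compiled form; this text tells all that it offers.
- The arm moves only by the shell command python3 -m pendant 'ROWS' [FORCE]. ROWS is JSON, a list of rows, each a list of 7 numbers: the gripper command: -1 is shut, 1 is fully open, values between are in proportion, then the shift along the tool's x, y, z in m, then the turn, a rotation vector about the tool's x, y, z in rad. In form: [[jaw, x, y, z, ax, ay, az], ...]. A call has 1 to 12 rows; each row shifts and turns the commanded pose from where the row before left it, along the tool's axes as they then stand; what a row does not reach is not made up. A row lasts 1/12 s, in which the tool goes at most 41.7 mm and 7.16 degrees, less where a joint would pass 70% of its speed; a pose out of reach is approached as far as the arm can. A call with a gripper value outside its range is refused whole. The fingers move at their own pace and stop on an object; FORCE is the grip in N (left out, the last holds). Time passes only in rows, so rows that do not move let the fingers close. It gives the time, the measured TCP pose, the force, the opening and the grip force at its end, in the units of the state.
- state(): the state, without advancing time (a new reading comes with each control period).
- read_camera(name): name is "side" or "top"; returns a dict with "frame" (420x560x3 uint8, red, green, blue), "fovy" (degrees; the focal length in pixels is half the picture's height over the tangent of half this angle, whatever the lens; pixels are square), "cx", "cy" (the principal point, pixels), "R" (3x3) and "t" (3): a world point X has camera coordinates R X + t. Camera axes: x right, y down, z forward; pixel columns grow to the right and rows downward; lengths in m; the calibration is good to about 2 mm. A picture is of the moment at which its call begins. There is no depth.
- sign_off(): hands the job in; it is judged then, once.
Trained networks look in a picture, given as the dict that the camera call returned (one of the last four; its "shot" number tells which), for a name from the list of things; names that differ only in an ending like _2 or _b are one class to them, and where a whole thing is asked for, a point or a joint stands for the part that bears it (a point fixed in the world has none). Each returns a list of dicts, best first, with "conf" (0 to 1); they miss things now and then, are a little off and sometimes report something else, mostly with a low value. They report only what shows in the picture. A call takes as long as a camera call.
- boxes_of(picture, target): "position" ([row, column] in pixels, amid what is visible of it).
- landmark_of(picture, target): "position" ([row, column] in pixels: a listed point, or the origin of a listed thing).
The state is a dict: "time": time; "qpos": joint angles; "qd": joint speeds; "joint_efforts": joint torques, N m; "tool_pos": TCP position; "tcp_rot": TCP orientation; "force": force on the tool from outside, world axes, zero at the start; "ft_torque": the same for the moment, N m; "width": finger opening in m; "grip_force": force on a finger pad.
Only numpy, scipy, OpenCV 4.12 (cv2) and the standard library are available. Lean on these libraries where they do the work, as an engineer would, in place of code of your own. Each camera call takes 0.05 s, during which the arm holds its last target. There are 200 camera calls.

## Working session

There is one attempt and no reset: what is moved stays moved. The work goes in short steps, Python scripts to look and compute and a shell command to move; the robot and the scene stay as the last step left them, time stands still between calls to the robot, and variables do not carry over. Pictures are saved under pics/ and viewed, at most 10 in all, crops included, and the job is handed in when it is done.

```bash
mkdir -p pics
cat > h.py <<'E'
from plant import *
import numpy as np, cv2
from scipy.optimize import least_squares
def cam(name):
    return read_camera(name)
def K(p):
    h,w=p["frame"].shape[:2]; f=h/2/np.tan(np.radians(p["fovy"])/2); return f
def proj(p,X):
    c=np.array(p["R"])@np.array(X).T+np.array(p["t"]).reshape(3,-1) if np.ndim(X)>1 else np.array(p["R"])@X+np.array(p["t"]).ravel()
    f=K(p); return np.array([p["cy"]+f*c[1]/c[2],p["cx"]+f*c[0]/c[2]])
def onplane(p,rc,z):
    f=K(p); d=np.array([(rc[1]-p["cx"])/f,(rc[0]-p["cy"])/f,1.]); R=np.array(p["R"]); t=np.array(p["t"]).ravel()
    C=-R.T@t; v=R.T@d; return C+v*(z-C[2])/v[2]
def save(p,n,crop=None,s=1):
    im=p["frame"][:,:,::-1]
    if crop: im=im[crop[0]:crop[1],crop[2]:crop[3]]
    cv2.imwrite("pics/"+n,cv2.resize(im,None,fx=s,fy=s,interpolation=cv2.INTER_CUBIC))
E
python3 - <<'E'
from h import *
t=cam("top"); s=cam("side")
im=np.vstack([t["frame"],s["frame"]])
save(t,"top0.png",s=1.4); save(s,"side0.png",s=1.4)
Z=dict(handle_grip=.077,switch_tab=.065,ring_center=.041,guide_pointer=.045,size_marker=.026,spare_rider=.026,jig=0,guide=.015,crown_wheel=.02,sample_carton=.015,feeler=.015)
for p,n in((t,"top"),(s,"side")):
    print(n,p["fovy"],(-np.array(p["R"]).T@np.array(p["t"])).round(3))
    for k,z in Z.items():
        r=landmark_of(p,k)[:2]
        print(k,[(np.round(d["position"],1).tolist(),round(d["conf"],2),onplane(p,d["position"],z)[:2].round(4).tolist()) for d in r])
print(state())
E
```

```text
top 47.86420852221156 [0.363 0.006 1.215]
handle_grip [([247.7, 346.4], 0.93, [0.4647, -0.1339]), ([272.5, 161.6], 0.58, [0.3984, 0.3084])]
switch_tab [([222.2, 346.8], 0.62, [0.5285, -0.1366]), ([279.1, 446.4], 0.46, [0.394, -0.375])]
ring_center [([263.1, 278.1], 0.65, [0.4272, 0.0305])]
guide_pointer [([218.6, 310.8], 0.82, [0.5391, -0.0493]), ([189.9, 154.6], 0.52, [0.6066, 0.3465])]
size_marker [([224.1, 298.2], 0.41, [0.5274, -0.0183])]
spare_rider []
jig [([239.0, 307.6], 0.7, [0.4926, -0.0435])]
guide [([205.9, 303.1], 0.89, [0.5764, -0.0306])]
crown_wheel [([244.3, 347.4], 0.98, [0.4785, -0.1435])]
sample_carton [([190.7, 253.7], 0.9, [0.6145, 0.0977]), ([253.5, 303.4], 0.75, [0.4539, -0.0326])]
feeler [([251.4, 300.4], 0.48, [0.4591, -0.0249])]
side 49.9041371643379 [-0.065  0.694  1.026]
handle_grip [([195.9, 313.3], 0.75, [0.4704, -0.1244]), ([213.1, 265.0], 0.37, [0.5369, 0.0214])]
switch_tab [([185.8, 304.4], 0.41, [0.5253, -0.1537])]
ring_center [([237.7, 292.4], 0.73, [0.4359, 0.0204])]
guide_pointer [([210.3, 277.7], 0.73, [0.535, -0.0343]), ([208.4, 315.7], 0.65, [0
[... 283 characters left out ...]
pos': array([ 1.23092325,  0.47700108,  0.0223767 ,  1.55540359, -0.01149815,
        1.10929808, -0.083149  ]), 'qd': array([-9.29375116e-04,  1.05382462e-03, -2.92717709e-04,  9.02611877e-04,
        5.33296236e-04,  1.43485038e-03,  7.29933603e-05]), 'joint_efforts': array([-5.80553802e-06, -5.96335530e+01,  1.60609670e+00, -2.81545293e+01,
        1.25028563e-02,  1.56268874e-03,  1.94898826e-05]), 'tool_pos': array([ 0.15507292, -0.65696018,  0.24230521]), 'tcp_rot': array([3.12051641e+00, 3.63176542e-01, 4.02889037e-05]), 'force': array([ 0.51664583,  0.39919533, -0.19561969]), 'ft_torque': array([-0.01130354,  0.0130759 ,  0.00783139]), 'grip_force': 0.0, 'width': 0.08534061362630312}
```

Run:
```python
from h import *
t=cam("top"); s=cam("side")
save(t,"topc.png",(150,310,220,420),4)
save(s,"sidec.png",(150,300,190,390),4)
```

```text
(no output)
```

View pics/top0.png

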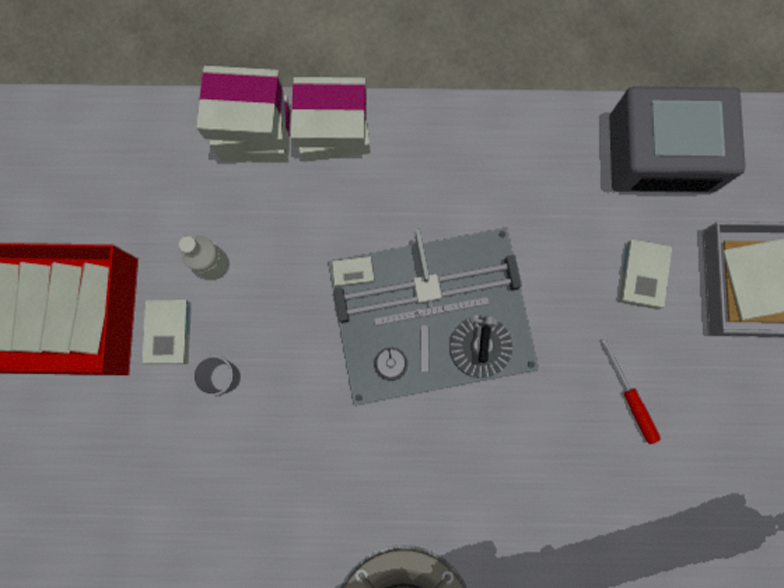

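View pics/topc.png

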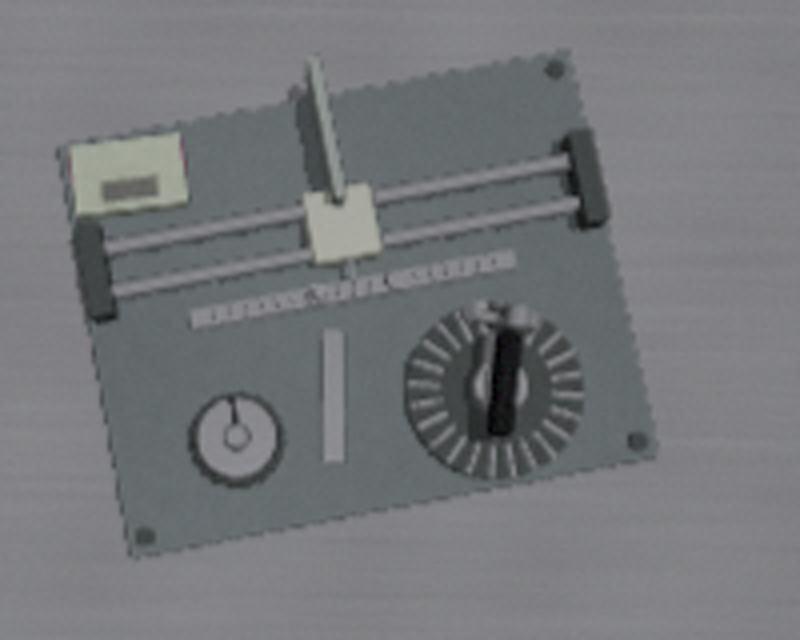

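View pics/sidec.png

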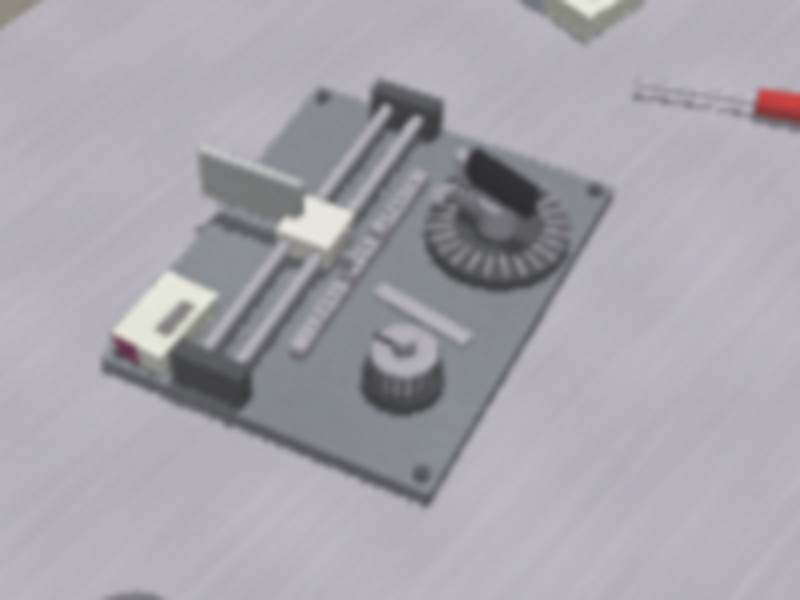

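Run:
```python
from h import *
t=cam("top"); s=cam("side")
C=np.array([[-.1,.17,.015],[-.1,-.17,.015],[.17,.17,.015],[.17,-.17,.015]])
ct=np.array([[130,554],[657,455],[58,147],[570,49]])/4+[220,150]
cs=np.array([[430,492],[611,192],[106,362],[322,90]])/4+[190,150]
def W(q,P):
    c,n=np.cos(q[2]),np.sin(q[2]); P=np.atleast_2d(P)
    return np.c_[q[0]+c*P[:,0]-n*P[:,1],q[1]+n*P[:,0]+c*P[:,1],P[:,2]]
def res(q):
    w=W(q,C); o=[]
    for p,m in((t,ct),(s,cs)): o.append((proj(p,w).T[:,::-1]-m).ravel())
    return np.concatenate(o)
r=least_squares(res,[.5,-.04,.2],loss='soft_l1'); q=r.x; print(q,res(q).round(1))
P=dict(handle=[-.04,-.075,.077],ring=[-.04,.09,.041],pt=[.047,0,.045],switch0=[.002,-.075,.065])
for k,v in P.items(): w=W(q,v)[0]; print(k,w.round(4),proj(t,w).round(1),proj(s,w).round(1))
np.save("q.npy",q)
# rectify the scale bar region
for p,n in((t,"t"),(s,"s")):
    fr=np.mean([cam({"t":"top","s":"side"}[n])["frame"].astype(float) for _ in range(6)],0)
    box=np.array([[-.0,.08,.03],[-.0,-.08,.03],[.08,.08,.03],[.08,-.08,.03]])
    src=proj(p,W(q,box)).T[:,::-1].astype(np.float32)
    M=cv2.getPerspectiveTransform(src,np.float32([[0,400],[800,400],[0,0],[800,0]]))
    o=cv2.warpPerspective(fr.astype(np.uint8),M,(800,400),flags=cv2.INTER_CUBIC)[:,:,::-1]
    o=cv2.convertScaleAbs(o,alpha=1.4); 
    globals()["o"+n]=o
cv2.imwrite("pics/rect.png",cv2.resize(np.vstack([ot,os]) if 0 else np.vstack([ot,globals()["os"]]),(750,600)))
```

```text
[ 0.49276338 -0.05161843  0.20459729] [-0.2  1.5  0.7  0.8 -0.6 -0.2 -0.4  0.2 -0.2  0.1  1.  -1.9 -1.9 -2.1
 -1.1 -1.9]
handle [ 0.4688 -0.1332  0.077 ] [246.  346.1] [194.6 315.4]
ring [0.4353 0.0284 0.041 ] [259.8 279. ] [239.5 290.8]
pt [ 0.5388 -0.0421  0.045 ] [218.7 307.9] [208.3 278.3]
switch0 [ 0.51   -0.1246  0.065 ] [229.6 341.9] [193.  302.7]
```

View pics/rect.png

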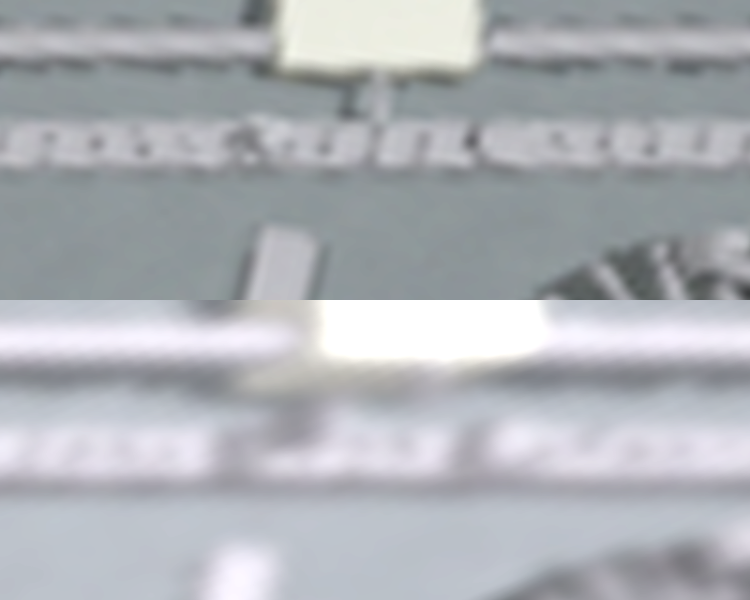

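```bash
cat >> h.py <<'E'
def W(q,P):
    c,n=np.cos(q[2]),np.sin(q[2]); P=np.atleast_2d(P)
    return np.c_[q[0]+c*P[:,0]-n*P[:,1],q[1]+n*P[:,0]+c*P[:,1],P[:,2]]
def J(q,X):
    c,n=np.cos(q[2]),np.sin(q[2]); d=np.array(X)[:2]-q[:2]; return np.array([c*d[0]+n*d[1],-n*d[0]+c*d[1]])*1e3
E
python3 - <<'E'
from h import *
q=np.load("q.npy")
Z=dict(size_marker=.026,spare_rider=.03,guide_pointer=.045,guide=.015,switch_tab=.065,handle_grip=.077,ring_center=.041,lock_ring=.041,size_marker_box=.036,switch=.055)
acc={}
for i in range(4):
  for n in("top","side"):
    p=cam(n)
    for k,z in Z.items():
        f=boxes_of if k in("size_marker_box","lock_ring","switch") else landmark_of
        for d in f(p,k.replace("_box",""))[:2]:
            print(i,n,k,round(d["conf"],2),np.round(d["position"],1),J(q,onplane(p,d["position"],z)).round(1)) if d["conf"]>.25 else 0
a=np.mean([cam("side")["frame"].astype(float) for _ in range(8)],0)[185:240,240:310]
b=np.mean([cam("top")["frame"].astype(float) for _ in range(8)],0)[205:245,260:360]
f=lambda a,s:cv2.resize(cv2.convertScaleAbs(a[:,:,::-1],alpha=1.3),None,fx=s,fy=s,interpolation=cv2.INTER_LANCZOS4)
A=f(a,8);B=f(b,8)
o=np.zeros((600,800,3),np.uint8); o[:320]=B; o[320:600,:560]=A[80:360]
cv2.imwrite("pics/z.png",o)
E
```

```text
0 top size_marker 0.73 [252.1 300. ] [-29.9  34.7]
0 top size_marker 0.36 [222.3 298.5] [45.  23.9]
0 top guide_pointer 0.65 [217.6 308.9] [49.2 -3. ]
0 top guide 0.7 [206.3 302.8] [85.3  4.5]
0 top switch_tab 0.43 [224.4 350.7] [ 10.6 -98.8]
0 top handle_grip 0.68 [272.6 159.5] [-18.6 376.7]
0 top ring_center 0.79 [262.3 278.9] [-45.9  91.5]
0 top lock_ring 0.84 [260.3 277.5] [-40.4  93.9]
0 top switch 0.64 [227.9 345.1] [  5.7 -84.9]
0 side guide_pointer 0.78 [210.  275.2] [52.1 10.7]
0 side switch_tab 0.48 [184.9 308. ] [   2.9 -115.4]
0 side handle_grip 0.68 [195.5 313.4] [-36.2 -68.5]
0 side handle_grip 0.39 [239.2 288.5] [-46.8 119.7]
0 side ring_center 0.48 [238.5 289.7] [-35.5  88.3]
0 side size_marker_box 0.29 [197.6 316.8] [ -34.  -104.2]
0 side switch 0.53 [196.5 302. ] [  1.3 -69.6]
1 top size_marker 0.35 [224.5 301.1] [38.3 18.5]
1 top guide_pointer 0.62 [218.8 308.9] [46.2 -2.4]
1 top guide 0.88 [207.1 305.1] [82.1 -0.9]
1 top switch_tab 0.53 [225.9 349.1] [  7.7 -94.1]
1 top handle_grip 0.85 [245.  343.4] [-36.4 -69.1]
1 top ring_center 0.87 [261.5 277.2] [-43.2  95.2]
[... 2254 characters left out ...]
top switch_tab 0.37 [237.7 120.9] [ 84.3 460.5]
3 top handle_grip 0.89 [244.7 345.8] [-36.8 -75. ]
3 top ring_center 0.59 [259.6 279.2] [-39.5  89.5]
3 top lock_ring 0.6 [259.  280.4] [-38.6  86.3]
3 top switch 0.68 [202.5 303. ] [87.9  4.8]
3 side size_marker 0.47 [221.1 273.8] [42.9 37.5]
3 side guide_pointer 0.67 [208.3 275.9] [53.6  3.4]
3 side guide_pointer 0.36 [293.4 160.3] [176.2 411.1]
3 side guide 0.87 [212.8 265.5] [86.9  9.7]
3 side switch_tab 0.48 [187.  307.8] [  -0.6 -106.5]
3 side handle_grip 0.81 [193.9 312.7] [-31.5 -73.8]
3 side ring_center 0.63 [238.9 288.8] [-33.9  90.8]
3 side lock_ring 0.57 [241.2 288. ] [-35.7  99.5]
3 side lock_ring 0.32 [178.1 393.1] [-217.5 -294.2]
```

View pics/z.png

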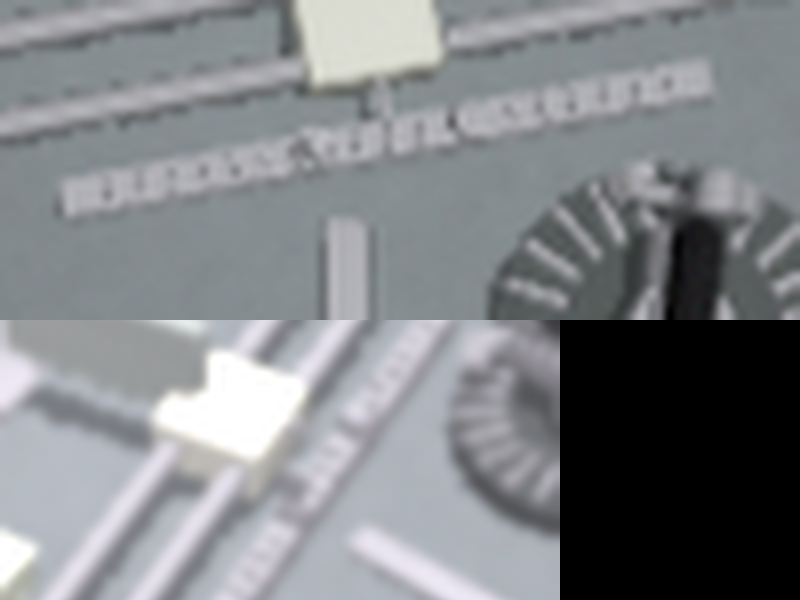

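```bash
cat >> h.py <<'E'
from scipy.spatial.transform import Rotation as Ro
def goto(x,y,z,yaw=None):
    s=state(); R=Ro.from_rotvec(s["tcp_rot"]).as_matrix(); y0=np.arctan2(R[1,0],R[0,0])
    d=R.T@(np.array([x,y,z])-s["tool_pos"])
    print("t",s["time"],"pos",s["tool_pos"].round(4),"yaw",round(y0,3),"q7",s["qpos"][6].round(2),"F",s["force"].round(1),"T",s["ft_torque"].round(2),"w",round(s["width"],4),"| shift tool",d.round(4),"turn z",None if yaw is None else [round(((y0-yaw+o+np.pi)%(2*np.pi))-np.pi,3) for o in(0,np.pi)])
E
cat > bar.py <<'E'
from h import *
q=np.load("q.npy")
def bar():
    p=cam("top"); f=p["frame"].astype(int)
    c=proj(p,W(q,[-.04,-.075,.089])[0]).astype(int)
    r0,c0=c-25; sub=f[r0:r0+50,c0:c0+50].max(2)
    m=(sub<38).astype(np.uint8)
    n,l,st,_=cv2.connectedComponentsWithStats(m); i=1+np.argmax(st[1:,4])
    rc=np.argwhere(l==i)+[r0,c0]
    X=np.array([onplane(p,v,.087)[:2] for v in rc]); m=X.mean(0); u,S,v=np.linalg.svd(X-m); a=v[0]; a=a*np.sign(a[0])
    print("bar n",len(rc),"centre",m.round(4),"yaw",np.arctan2(a[1],a[0]).round(3),"len",np.ptp((X-m)@a).round(3),"wid",np.ptp((X-m)@v[1]).round(3))
    return m
if __name__=="__main__": bar(); bar(); goto(.469,-.132,.2,-.1)
E
python3 bar.py
```

```text
bar n 156 centre [ 0.4693 -0.1305] yaw -0.107 len 0.063 wid 0.015
bar n 157 centre [ 0.4697 -0.1305] yaw -0.111 len 0.063 wid 0.015
t 7.3 pos [ 0.1551 -0.6569  0.2423] yaw 0.232 q7 -0.08 F [ 0.6 -0.6  0.3] T [-0.05  0.02 -0.03] w 0.0853 | shift tool [ 0.4261 -0.4388  0.0423] turn z [np.float64(0.332), np.float64(-2.81)]
```

```bash
python3 -m pendant '[[1,0.028,-0.0288,0,0,0,0],[1,0.028,-0.0288,0,0,0,0],[1,0.028,-0.0288,0,0,0,0],[1,0.028,-0.0288,0,0,0,0],[1,0.028,-0.0288,0,0,0,0],[1,0.028,-0.0288,0,0,0,0],[1,0.028,-0.0288,0,0,0,0],[1,0.028,-0.0288,0,0,0,0],[1,0.028,-0.0288,0,0,0,0],[1,0.028,-0.0288,0,0,0,0],[1,0.028,-0.0288,0,0,0,0],[1,0.028,-0.0288,0,0,0,0]]' 25
python3 -m pendant '[[1,0.028,-0.0288,0,0,0,0],[1,0.028,-0.0288,0,0,0,0],[1,0,0,0,0,0,0.11],[1,0,0,0,0,0,0.11],[1,0,0,0,0,0,0.12],[1,0,0,0,0,0,0]]'
python3 -c "
from h import *
goto(.4695,-.1315,.072,-.109)"
```

```text
time: 8.3
tool_pos: [0.4034, -0.2417, 0.2427]
tcp_rot: [3.12, 0.363, 0.001]
force: [0.5, -0.1, -1.0]
width: 0.0854
grip_force: 0.0
time: 8.8
tool_pos: [0.4442, -0.1743, 0.2425]
tcp_rot: [3.136, -0.175, 0.001]
force: [-0.4, 0.2, 0.3]
width: 0.0856
grip_force: 0.0
t 8.8 pos [ 0.4442 -0.1743  0.2425] yaw -0.112 q7 -1.49 F [-0.4  0.2  0.3] T [ 0.   -0.03  0.  ] w 0.0856 | shift tool [ 0.0203 -0.0453  0.1705] turn z [np.float64(-0.003), np.float64(3.139)]
```

```bash
python3 -m pendant '[[1,0.01,-0.0225,0.02,0,0,0],[1,0.0103,-0.0228,0.02,0,0,0],[1,0,0,0.035,0,0,0],[1,0,0,0.035,0,0,0],[1,0,0,0.032,0,0,0],[1,0,0,0.0285,0,0,0],[0.2,0,0,0,0,0,0],[-0.4,0,0,0,0,0,0],[-0.7,0,0,0,0,0,0],[-1,0,0,0,0,0,0],[-1,0,0,0,0,0,0],[-1,0,0,0,0,0,0]]' 25
python3 -c "
from h import *
goto(.4695,-.1315,.072,-.109)"
```

```text
time: 9.8
tool_pos: [0.4702, -0.1316, 0.0734]
tcp_rot: [3.137, -0.169, 0.005]
force: [-2.2, 6.3, 13.9]
width: 0.0139
grip_force: 28.0
t 9.8 pos [ 0.4702 -0.1316  0.0734] yaw -0.108 q7 -1.71 F [-2.2  6.3 13.9] T [0.97 0.64 0.01] w 0.0139 | shift tool [-0.0008  0.      0.0014] turn z [np.float64(0.001), np.float64(-3.141)]
```

```bash
python3 -m pendant '[[-1,0,-0.001,-0.003,0,0,0],[-1,0,0,0,0,0,-0.11],[-1,0,0,0,0,0,-0.11],[-1,0,0,0,0,0,-0.11],[-1,0,0,0,0,0,-0.11],[-1,0,0,0,0,0,-0.11],[-1,0,0,0,0,0,-0.11],[-1,0,0,0,0,0,-0.11],[-1,0,0,0,0,0,-0.11],[-1,0,0,0,0,0,0]]'
cat > pt.py <<'E'
from h import *
q=np.load("q.npy")
def guide():
    p=cam("top"); f=p["frame"].astype(int)
    # white carriage top (z 41mm): bright pixels near the rods, within jig box
    m=(f.min(2)>165).astype(np.uint8)
    best=None
    n,l,st,ce=cv2.connectedComponentsWithStats(m)
    for i in range(1,n):
        if st[i,4]<60: continue
        X=J(q,onplane(p,(ce[i][1],ce[i][0]),.041))
        if abs(X[0]-80)<25 and abs(X[1])<85: print("guide",X.round(1),"n",st[i,4],"rc",ce[i][::-1].round(2))
if __name__=="__main__": guide(); goto(.4695,-.1315,.072,-.109)
E
python3 pt.py
```

```text
time: 10.63
tool_pos: [0.4701, -0.1328, 0.0746]
tcp_rot: [2.906, 1.187, 0.003]
force: [7.5, -5.6, -16.2]
width: 0.0132
grip_force: 27.6
guide [80.3 -0.1] n 210 rc [206.06 305.32]
t 10.6833 pos [ 0.4701 -0.1328  0.0746] yaw 0.771 q7 -0.97 F [  6.6  -5.7 -16.5] T [-1.24 -1.31  0.02] w 0.0137 | shift tool [ 0.0005 -0.0013  0.0026] turn z [np.float64(0.88), np.float64(-2.261)]
```

```bash
python3 -m pendant '[[0.3,0,0,0,0,0,0],[0.3,0,0,0,0,0,0],[0.3,0,0,-0.03,0,0,0],[0.3,0,0,-0.035,0,0,0],[-1,0.023,0.02,0,0,0,0],[-1,0.023,0.02,0,0,0,0],[-1,0,0,0,0,0,0],[-1,0,0,0.035,0,0,0],[-1,0,0,0.033,0,0,0],[-1,0,0,0,0,0,0]]'
python3 - <<'E'
from h import *
goto(.470,-.132,.069,.771)
t=cam("top"); s=cam("side")
a=t["frame"][190:290,290:390]; b=s["frame"][150:250,250:350]
cv2.imwrite("pics/sw.png",cv2.resize(np.hstack([a,b])[:,:,::-1],None,fx=4,fy=4,interpolation=cv2.INTER_CUBIC))
E
```

```text
time: 11.52
tool_pos: [0.5257, -0.1265, 0.0671]
tcp_rot: [-2.905, -1.182, 0.012]
force: [-1.5, 0.5, -0.9]
width: 0.0004
grip_force: 0.0
t 11.5167 pos [ 0.5257 -0.1265  0.0671] yaw 0.773 q7 -1.0 F [-1.5  0.5 -0.9] T [-0.02  0.08 -0.03] w 0.0004 | shift tool [-0.0437 -0.035  -0.0013] turn z [np.float64(0.002), np.float64(-3.14)]
```

View pics/sw.png

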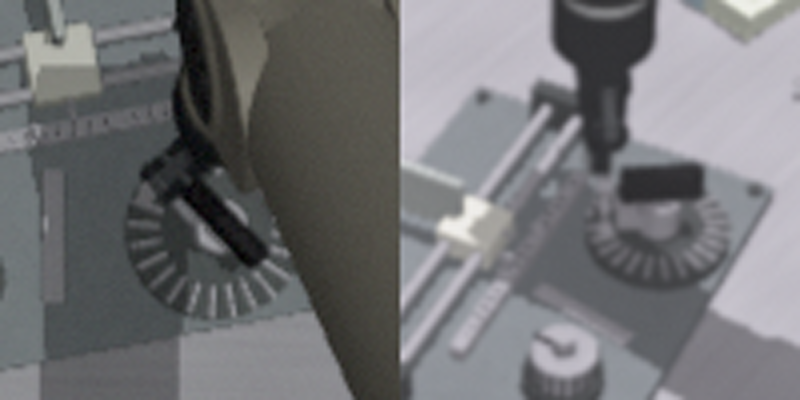

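```bash
python3 -m pendant '[[-1,0.002,-0.004,0,0,0,0],[-1,0,-0.004,0,0,0,0],[-1,0,-0.004,0,0,0,0],[-1,0,-0.003,0,0,0,0],[-1,0,-0.003,0,0,0,0],[-1,0,-0.003,0,0,0,0],[-1,0,0,0,0,0,0]]'
python3 -c "
from h import *
goto(.470,-.132,.069,.771)"
```

```text
time: 12.2
tool_pos: [0.516, -0.1103, 0.0719]
tcp_rot: [-2.91, -1.183, 0.001]
force: [-0.3, -0.6, 0.0]
width: -0.0
grip_force: 0.0
t 12.2 pos [ 0.516  -0.1103  0.0719] yaw 0.772 q7 -1.03 F [-0.3 -0.6  0. ] T [ 0.05  0.04 -0.08] w -0.0 | shift tool [-0.0481 -0.0166  0.0029] turn z [np.float64(0.001), np.float64(-3.14)]
```

```bash
python3 -m pendant '[[-1,0,0.015,0,0,0,0],[-1,0,0,-0.035,0,0,0],[-1,0,0,-0.035,0,0,0],[-1,0.03,0.03,0,0,0,0],[-1,0.03,0.03,0,0,0,0],[-1,0,0,0,0,0,0]]'
python3 - <<'E'
from bar import *
from pt import guide
bar(); guide(); goto(.470,-.132,.075,.771)
t=cam("top"); s=cam("side")
print([ (d["conf"],np.array(d["position"])) for d in landmark_of(s,"switch_tab")[:2]])
for yaw in(.74,):
  for l in(-1,1):
    X=np.array([.470+.042*np.cos(yaw)-l*.011*np.sin(yaw),-.132+.042*np.sin(yaw)+l*.011*np.cos(yaw),.065]); print(l,proj(t,X),proj(s,X))
a=t["frame"][190:290,290:390]; b=s["frame"][150:250,250:350]
cv2.imwrite("pics/sw2.png",cv2.resize(np.hstack([a,b])[:,:,::-1],None,fx=4,fy=4,interpolation=cv2.INTER_CUBIC))
E
```

```text
time: 12.7
tool_pos: [0.6175, -0.1224, 0.1431]
tcp_rot: [2.909, 1.182, 0.012]
force: [0.6, -0.1, 1.0]
width: -0.0002
grip_force: 0.0
bar n 148 centre [ 0.4689 -0.1306] yaw 0.835 len 0.062 wid 0.015
t 12.8 pos [ 0.6113 -0.1223  0.1412] yaw 0.772 q7 -0.96 F [-0.8 -0.6 -0.7] T [-0.01  0.02  0.04] w -0.0003 | shift tool [-0.1081 -0.0916  0.0663] turn z [np.float64(0.001), np.float64(-3.141)]
[(0.54, array([197.9, 303.4])), (0.34, array([196.9, 312.3]))]
-1 [230.16130526 336.67062592] [195.48437232 300.53056099]
1 [236.09087915 330.01765852] [200.57390123 301.18109794]
```

View pics/sw2.png

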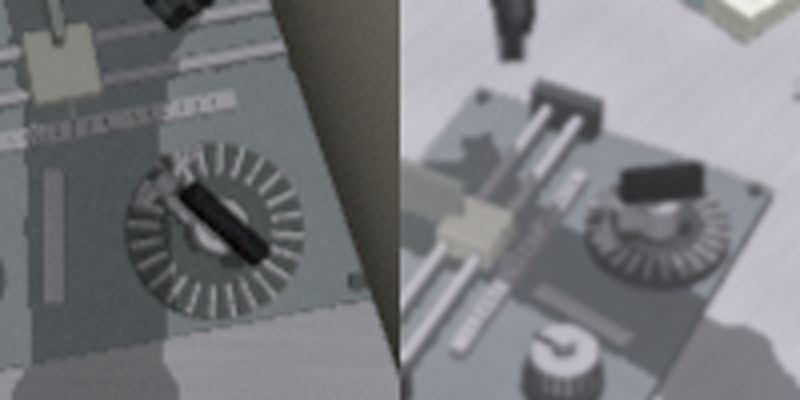

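```bash
python3 -m pendant '[[0.2,-0.027,-0.0229,0,0,0,0],[0.2,-0.027,-0.0229,0,0,0,0],[0.2,-0.027,-0.0229,0,0,0,0],[0.2,-0.027,-0.0229,0,0,0,0],[0.2,0,0,0,0,0,-0.063],[0.2,0,0,0.02,0,0,0]]'
python3 -c "
from h import *
goto(.4695,-.1315,.0755,.835)"
```

```text
time: 13.45
tool_pos: [0.4679, -0.1336, 0.1241]
tcp_rot: [2.867, 1.274, 0.002]
force: [1.8, 0.0, 0.3]
width: 0.051
grip_force: 0.0
t 13.45 pos [ 0.4679 -0.1336  0.1241] yaw 0.836 q7 -0.86 F [1.8 0.  0.3] T [-0.03 -0.11  0.02] w 0.051 | shift tool [ 0.0027 -0.0004  0.0486] turn z [np.float64(0.001), np.float64(-3.141)]
```

Descend, grip, and swing clockwise (loose).

```bash
python3 -m pendant '[[0.2,0.0025,0,0.024,0,0,0],[0.2,0,0,0.024,0,0,0],[-1,0,0,0,0,0,0],[-1,0,0,0,0,0,0],[-1,0,0,0,0,0,0],[-1,0,0,0,0,0,0],[-1,0,0,0,0,0,0]]' 25
python3 -m pendant '[[-1,0,0,0,0,0,0.115],[-1,0,0,0,0,0,0.115],[-1,0,0,0,0,0,0.115],[-1,0,0,0,0,0,0.115],[-1,0,0,0,0,0,0.115],[-1,0,0,0,0,0,0.115],[-1,0,0,0,0,0,0.115],[-1,0,0,0,0,0,0.115],[-1,0,0,0,0,0,0.115],[-1,0,0,0,0,0,0.115],[-1,0,0,0,0,0,0.1],[-1,0,0,0,0,0,0]]'
python3 pt.py
```

```text
time: 14.03
tool_pos: [0.4718, -0.1313, 0.0749]
tcp_rot: [2.871, 1.272, 0.002]
force: [2.0, -2.2, -2.0]
width: 0.0134
grip_force: 31.4
time: 15.03
tool_pos: [0.4719, -0.1317, 0.0749]
tcp_rot: [3.071, -0.657, 0.004]
force: [1.8, -5.5, -2.9]
width: 0.0133
grip_force: 31.5
guide [80.1 -0. ] n 213 rc [206.14 305.28]
t 15.0833 pos [ 0.4719 -0.1317  0.0749] yaw -0.417 q7 -1.98 F [ 1.9 -4.8 -2.3] T [-0.86 -0.32 -0.05] w 0.0134 | shift tool [-0.0023  0.0008  0.0029] turn z [np.float64(-0.308), np.float64(2.833)]
```

```bash
python3 -m pendant '[[-1,0,0,0,0,0,-0.1],[-1,0,0,0,0,0,-0.1],[-1,0,0,0,0,0,-0.1],[-1,0,0,0,0,0,-0.1],[-1,0,0,0,0,0,-0.1],[-1,0,0,0,0,0,-0.1],[-1,0,0,0,0,0,-0.1],[-1,0,0,0,0,0,-0.1],[-1,0,0,0,0,0,-0.1],[-1,0,0,0,0,0,-0.1],[-1,0,0,0,0,0,0]]'
python3 pt.py
python3 - <<'E'
from h import *
F=[cam("top") for _ in range(6)]; S=[cam("side") for _ in range(6)]
a=np.mean([f["frame"].astype(float) for f in F],0)[200:237,270:330]
b=np.mean([f["frame"].astype(float) for f in S],0)[195:235,245:295]
f=lambda a,s:cv2.resize(cv2.convertScaleAbs(a[:,:,::-1],alpha=1.5),None,fx=s,fy=s,interpolation=cv2.INTER_LANCZOS4)
A=f(a,13)[:,:780];B=f(b,8)
A=f(a,8);o=np.zeros((616,480,3),np.uint8);o[:296]=A;o[296:616,:400]=B
cv2.imwrite("pics/z2.png",o)
q=np.load("q.npy")
for p,k in((F[-1],"size_marker"),(S[-1],"size_marker"),(F[-1],"guide_pointer"),(S[-1],"guide_pointer")):
    z=.026 if k=="size_marker" else .045
    print(k,[(round(d["conf"],2),np.round(d["position"],1),J(q,onplane(p,d["position"],z)).round(1)) for d in landmark_of(p,k)[:2]])
E
```

```text
time: 16.0
tool_pos: [0.4719, -0.1313, 0.0749]
tcp_rot: [3.006, 0.909, 0.003]
force: [1.2, -2.9, 0.7]
width: 0.0135
grip_force: 32.1
guide [80.  17.2] n 213 rc [207.46 298.59]
t 16.05 pos [ 0.4719 -0.1313  0.0749] yaw 0.582 q7 -1.14 F [ 1.7 -3.2  2.5] T [-0.57 -0.06 -0.01] w 0.0132 | shift tool [-0.0021 -0.0012  0.0029] turn z [np.float64(0.691), np.float64(-2.45)]Traceback (most recent call last):
  File "<stdin>", line 12, in <module>
ValueError: only the last four pictures can be asked about
```

View pics/z2.png

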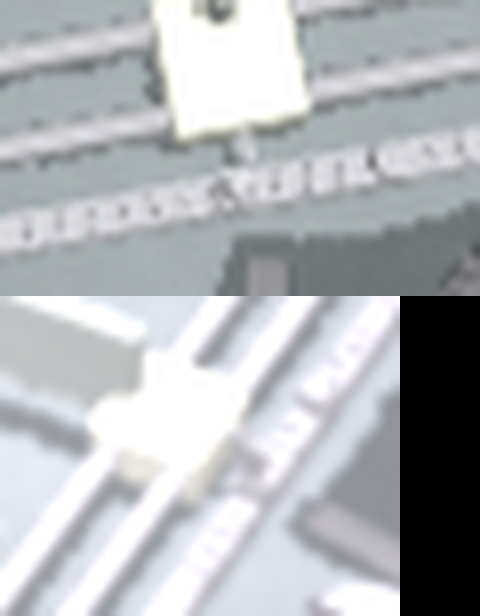

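```bash
cat > prof.py <<'E'
from h import *
q=np.load("q.npy")
F=[cam("top") for _ in range(10)]; p=F[-1]
im=np.mean([f["frame"].astype(float) for f in F],0).mean(2).astype(np.float32)
ys=np.arange(8,36,1.)
print("   x\\y",*[f"{y:4.0f}" for y in ys])
for x in range(30,60,2):
    rc=proj(p,W(q,np.c_[np.full(len(ys),x/1e3),ys/1e3,np.full(len(ys),.045)]))
    v=cv2.remap(im,rc[1].astype(np.float32)[None],rc[0].astype(np.float32)[None],cv2.INTER_CUBIC)[0]
    print("%6d"%x,*[f"{a:4.0f}" for a in v])
for k,z in(("size_marker",.026),("guide_pointer",.045)):
  for p in F[-4:]:
    print(k,[(round(d["conf"],2),J(q,onplane(p,d["position"],z)).round(1)) for d in landmark_of(p,k)[:2]])
E
python3 prof.py; python3 pt.py
```

```text
x\y    8    9   10   11   12   13   14   15   16   17   18   19   20   21   22   23   24   25   26   27   28   29   30   31   32   33   34   35
    30  109  107  106  106  107  108  110  112  114  115  115  114  113  112  111  111  110  111  112  110  109  110  112  114  113  112  111  111
    32  107  104  102  103  106  109  112  115  117  117  117  115  113  109  106  103  102  103  103  102  103  105  109  112  110  108  109  111
    34  128  129  127  126  124  125  126  127  127  126  124  123  121  119  116  111  106  105  108  113  113  110  109  112  114  120  126  132
    36  148  151  149  141  137  139  143  144  145  143  137  132  129  130  130  124  117  115  124  135  134  124  117  120  129  137  142  148
    38  151  148  136  120  115  125  137  146  149  147  138  130  130  136  139  134  125  113  108  108  114  116  118  120  126  134  140  145
    40  149  145  135  125  123  132  141  146  147  144  135  130  134  142  148  150  143  126  110   98  100  106  108  107  114  125  138  145
    42  148  142  134  129  132  139  144  146  147  147  147  148  151  1
[... 1157 characters left out ...]
6  132  129  122  117  114  112  110  107  104  100   99   99   99  104  108  110  115  116
size_marker [(0.6, array([44.4, 22. ]))]
size_marker [(0.36, array([39.9, 14.8]))]
size_marker [(0.55, array([37.5, 16.1]))]
size_marker [(0.38, array([38. , 15.7]))]
guide_pointer [(0.79, array([52.3, 17.3]))]
guide_pointer [(0.66, array([48. , 12.3]))]
guide_pointer [(0.55, array([46.3, 19.5]))]
guide_pointer [(0.81, array([49.4, 12.8])), (0.74, array([-41.5, -74.9]))]
guide [80.2 17.1] n 212 rc [207.38 298.62]
t 17.6 pos [ 0.4718 -0.1313  0.0749] yaw 0.582 q7 -1.14 F [-0.1 -4.6  6.5] T [-0.8   0.07 -0.02] w 0.0132 | shift tool [-0.0021 -0.0011  0.0028] turn z [np.float64(0.691), np.float64(-2.451)]
```

```bash
cat > prof2.py <<'E'
from h import *
import sys
q=np.load("q.npy")
F=[cam("top") for _ in range(8)]; p=F[-1]
im=np.mean([f["frame"].astype(float) for f in F],0).mean(2).astype(np.float32)
np.save("top_avg.npy",im)
def prof(x,ys,z):
    rc=proj(p,W(q,np.c_[np.full(len(ys),x/1e3),ys/1e3,np.full(len(ys),z)]))
    return cv2.remap(im,rc[1].astype(np.float32)[None],rc[0].astype(np.float32)[None],cv2.INTER_CUBIC)[0]
ys=np.arange(-70,70.1,1.)
A={x:prof(x,ys,.026) for x in (37,39,41,43,45,47)}
for i,y in enumerate(ys): print(f"{y:4.0f}",*[f"{A[x][i]:4.0f}" for x in A],end=" |" if i%3<2 else "\n")
E
python3 prof2.py
```

```text
-70  134  140  123  123  129  131 | -69  128  139  127  129  134  134 | -68  129  142  135  137  140  137
 -67  128  143  141  142  143  138 | -66  127  143  144  144  144  138 | -65  125  142  144  145  145  140
 -64  124  141  146  146  147  141 | -63  125  143  148  147  146  141 | -62  127  143  145  142  141  140
 -61  128  136  132  134  134  136 | -60  127  127  116  127  130  131 | -59  127  124  112  128  132  127
 -58  127  130  121  135  137  126 | -57  127  139  135  142  142  130 | -56  128  146  142  145  144  134
 -55  128  148  143  145  145  137 | -54  130  147  144  147  147  140 | -53  128  142  147  150  147  139
 -52  121  135  145  147  142  134 | -51  117  129  135  133  134  128 | -50  120  128  124  119  127  124
 -49  124  132  121  115  129  127 | -48  131  137  127  124  136  133 | -47  134  142  136  137  142  135
 -46  135  145  143  143  144  135 | -45  137  149  145  145  144  136 | -44  135  149  145  146  146  136
 -43  132  147  141  148  147  137 | -42  130  143  136  145  146  138 | -41  129  140  131  137  140  139
 -40  129  140  131  126  131  
[... 3227 characters left out ...]
35  127  135  132  129 |  52  134  144  139  140  134  131
  53  133  148  144  143  140  135 |  54  132  147  144  146  144  137 |  55  130  147  146  148  146  138
  56  129  147  149  149  146  139 |  57  127  145  146  143  143  140 |  58  127  141  134  130  139  140
  59  128  138  124  118  135  138 |  60  131  138  123  119  135  134 |  61  134  140  131  131  139  132
  62  136  144  140  140  142  132 |  63  138  147  143  144  143  133 |  64  137  149  144  145  144  134
  65  134  149  145  148  146  135 |  66  133  149  146  149  146  136 |  67  133  149  146  146  143  137
  68  132  145  142  136  136  139 |  69  126  138  137  127  129  139 |  70  120  132  135  127  129  139
```

```bash
python3 -m pendant '[[-1,0,0,0,0,0,-0.09],[-1,0,0,0,0,0,-0.09],[-1,0,0,0,0,0,-0.085],[-1,0,0,0,0,0,0]]'
python3 pt.py
python3 - <<'E'
from h import *
q=np.load("q.npy")
F=[cam("top") for _ in range(8)]; p=F[-1]
im=np.mean([f["frame"].astype(float) for f in F],0)
g=im.mean(2).astype(np.float32)
Y,X=np.meshgrid(np.linspace(45,0,600),np.linspace(65,25,530))
rc=proj(p,W(q,np.c_[X.ravel()/1e3,Y.ravel()/1e3,np.full(X.size,.047)]))
o=cv2.remap(im.astype(np.float32),rc[1].reshape(X.shape).astype(np.float32),rc[0].reshape(X.shape).astype(np.float32),cv2.INTER_CUBIC)
o=np.clip((o-70)*2.2,0,255).astype(np.uint8)[:,:,::-1].copy()
for y in range(0,46,5): cv2.line(o,(int((45-y)/45*600),0),(int((45-y)/45*600),12),(0,0,255),2)
cv2.imwrite("pics/z3.png",o)
ys=np.arange(14,34,1.)
print("   x\\y",*[f"{y:4.0f}" for y in ys])
for x in range(34,58,2):
    rc=proj(p,W(q,np.c_[np.full(len(ys),x/1e3),ys/1e3,np.full(len(ys),.047)]))
    print("%6d"%x,*[f"{a:4.0f}" for a in cv2.remap(g,rc[1].astype(np.float32)[None],rc[0].astype(np.float32)[None],cv2.INTER_CUBIC)[0]])
E
```

```text
time: 18.33
tool_pos: [0.4718, -0.1312, 0.0749]
tcp_rot: [2.86, 1.296, 0.001]
force: [0.7, -4.1, 7.3]
width: 0.0139
grip_force: 33.0
guide [80.2 22.4] n 211 rc [207.76 296.54]
t 18.3833 pos [ 0.4718 -0.1312  0.0749] yaw 0.848 q7 -0.92 F [-0.1 -4.2  7.9] T [-0.66  0.08  0.05] w 0.0138 | shift tool [-0.0017 -0.0015  0.0029] turn z [np.float64(0.957), np.float64(-2.185)]
   x\y   14   15   16   17   18   19   20   21   22   23   24   25   26   27   28   29   30   31   32   33
    34  129  130  129  128  126  125  123  121  118  113  107  106  110  116  117  112  109  111  115  121
    36  143  145  146  145  139  133  129  130  131  126  118  115  123  134  135  125  118  121  129  137
    38  137  144  148  146  137  128  128  136  140  137  128  117  108  106  110  115  117  118  123  132
    40  142  146  147  145  137  132  135  143  149  152  146  131  112  100   99  104  106  106  113  125
    42  145  146  146  147  147  149  152  154  156  155  146  131  113  101   98  101  105  112  122  133
    44  139  139  140  139  140  145  152  155  154  149  142  132  119  110  107  112  123  135  141  142
    46  126  125  124  123  125  128  132  138  139  139  139  136  127  118  109  108  112  118  122  124
    48  118  118  118  117  115  114  116  124  131  133  131  124  113  101   90   85   86   93  103  111
    50  117  117  117  117  116  114  119  130  138  138  132  119  105   91   79   74   77   89  105  114
    52  114  115  115  115  115  116  122  130  136  137  131  117  103   89   80   78   84   97  110  116
    54  103  106  108  109  109  112  119  125  130  131  125  113   99   86   80   79   87   99  108  112
    56   83   85   87   89   92  100  111  121  129  131  123  109   95   84   81   81   84   91   98  102
```

View pics/z3.png

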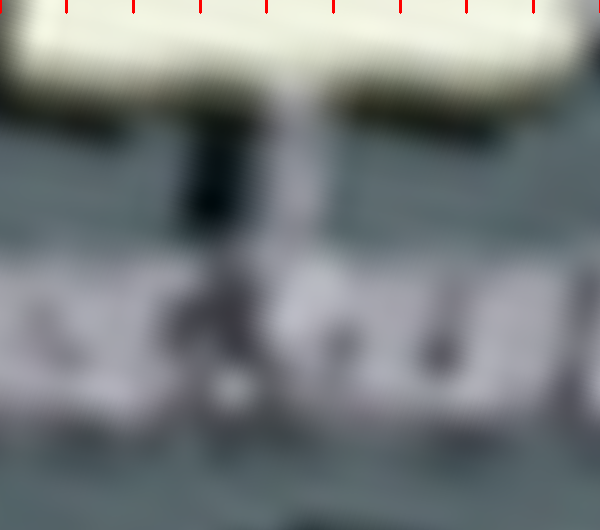

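```bash
python3 -m pendant '[[0,0,0,0,0,0,0],[0.3,0,0,0,0,0,0],[0.3,0,0,0,0,0,0],[0.3,0,0,-0.03,0,0,0],[0.3,0,0,-0.035,0,0,0],[0.3,0,0,0,0,0,0]]'
python3 pt.py; python3 -c "
from h import *
goto(.4365,.0300,.042,.9)"
```

```text
time: 19.28
tool_pos: [0.4742, -0.1301, 0.1435]
tcp_rot: [2.858, 1.294, 0.01]
force: [1.1, -0.5, 0.1]
width: 0.0554
grip_force: 0.0
guide [80.3 22.4] n 208 rc [207.72 296.51]
t 19.3333 pos [ 0.4731 -0.1303  0.1415] yaw 0.849 q7 -0.83 F [ 0.  -0.9  0. ] T [-0.07 -0.05  0.02] w 0.0555 | shift tool [-0.0035 -0.0023  0.0695] turn z [np.float64(0.958), np.float64(-2.183)]
t 19.3333 pos [ 0.4731 -0.1303  0.1415] yaw 0.849 q7 -0.83 F [ 0.  -0.9  0. ] T [-0.07 -0.05  0.02] w 0.0555 | shift tool [ 0.0959 -0.1339  0.0991] turn z [np.float64(-0.051), np.float64(3.091)]
```

```bash
python3 -m pendant '[[0.5,0.0192,-0.0268,0,0,0,0],[0.8,0.0192,-0.0268,0,0,0,0],[1,0.0192,-0.0268,0,0,0,0],[1,0.0192,-0.0268,0,0,0,0],[1,0.0191,-0.0267,0,0,0,0],[1,0,0,0.02,0,0,0],[1,0,0,0,0,0,0]]' 40
python3 - <<'E'
from h import *
goto(.4365,.0300,.042,.9)
q=np.load("q.npy")
for n in("side","top","side"):
    p=cam(n); print([(round(d["conf"],2),onplane(p,d["position"],.041)[:2].round(4)) for d in landmark_of(p,"ring_center")[:1]])
E
```

```text
time: 19.92
tool_pos: [0.4312, 0.0315, 0.1164]
tcp_rot: [-2.858, -1.3, 0.006]
force: [-0.3, -1.1, -0.5]
width: 0.0856
grip_force: 0.0
t 19.9167 pos [0.4312 0.0315 0.1164] yaw 0.854 q7 -1.22 F [-0.3 -1.1 -0.5] T [-0.04  0.02  0.03] w 0.0856 | shift tool [0.0025 0.0053 0.0744] turn z [np.float64(-0.046), np.float64(3.096)]
[(0.61, array([0.5822, 0.386 ]))]
[]
[(0.52, array([0.4379, 0.0249]))]
```

```bash
python3 -m pendant '[[1,0.0025,0.004,0.025,0,0,0],[1,0,0,0.025,0,0,0],[1,0,0,0.024,0,0,0],[1,0,0,0,0,0,0],[0.3,0,0,0,0,0,0],[0.1,0,0,0,0,0,0],[0,0,0,0,0,0,0],[-0.2,0,0,0,0,0,0],[-0.4,0,0,0,0,0,0],[-0.4,0,0,0,0,0,0]]' 40
python3 -c "
from h import *
goto(.4365,.0300,.042,.9)"
```

```text
time: 21.05
tool_pos: [0.4382, 0.0303, 0.0464]
tcp_rot: [-2.862, -1.296, -0.002]
force: [-6.3, 3.9, 9.2]
width: 0.0476
grip_force: 39.7
t 21.05 pos [0.4382 0.0303 0.0464] yaw 0.85 q7 -1.36 F [-6.3  3.9  9.2] T [ 0.82  1.17 -0.13] w 0.0476 | shift tool [-0.0014 -0.0011  0.0044] turn z [np.float64(-0.05), np.float64(3.092)]
```

```bash
python3 -m pendant '[[-0.4,0,0,0,0,0,0.11],[-0.4,0,0,0,0,0,0.11],[-0.4,0,0,0,0,0,0.11],[-0.4,0,0,0,0,0,0.11],[-0.4,0,0,0,0,0,0.11],[-0.4,0,0,0,0,0,0.11]]'
python3 -c "
from h import *
goto(.4365,.0300,.042,.9)"
```

```text
time: 21.55
tool_pos: [0.4384, 0.0299, 0.0464]
tcp_rot: [-3.128, -0.291, -0.002]
force: [-4.7, 2.7, 8.2]
width: 0.0475
grip_force: 39.8
t 21.55 pos [0.4384 0.0299 0.0464] yaw 0.185 q7 -1.9 F [-4.7  2.7  8.2] T [0.42 0.94 0.15] w 0.0475 | shift tool [-0.0019 -0.0004  0.0044] turn z [np.float64(-0.715), np.float64(2.427)]
```

```bash
python3 -m pendant '[[-0.4,0,0,0,0,0,0.1],[-0.4,0,0,0,0,0,0.1],[-0.4,0,0,0,0,0,0.1],[-0.4,0,0,0,0,0,0.05],[-0.4,0,0,0,0,0,0]]'
python3 -c "
from h import *
goto(.4365,.0300,.042,.9)"
python3 -m pendant '[[-0.4,0,0,0,0,0,0.05],[-0.4,0,0,0,0,0,0.05],[-0.4,0,0,0,0,0,0.05],[-0.4,0,0,0,0,0,0]]'
python3 -c "
from h import *
goto(.4365,.0300,.042,.9)"
```

```text
time: 21.97
tool_pos: [0.4384, 0.0298, 0.0464]
tcp_rot: [-3.131, 0.255, -0.002]
force: [-4.2, 1.5, 8.0]
width: 0.0472
grip_force: 39.9
t 21.9667 pos [0.4384 0.0298 0.0464] yaw -0.163 q7 -2.17 F [-4.2  1.5  8. ] T [ 0.27  0.9  -0.08] w 0.0472 | shift tool [-0.0019  0.0001  0.0044] turn z [np.float64(-1.063), np.float64(2.079)]
time: 22.3
tool_pos: [0.4384, 0.0297, 0.0464]
tcp_rot: [-3.103, 0.489, -0.001]
force: [-5.3, 0.9, 8.7]
width: 0.0475
grip_force: 40.0
t 22.3 pos [0.4384 0.0297 0.0464] yaw -0.312 q7 -2.29 F [-5.3  0.9  8.7] T [ 0.25  0.97 -0.12] w 0.0475 | shift tool [-0.0019  0.0003  0.0044] turn z [np.float64(-1.212), np.float64(1.929)]
```

```bash
for i in 1; do python3 -m pendant '[[-0.4,0,0,0,0,0,0.04],[-0.4,0,0,0,0,0,0.04],[-0.4,0,0,0,0,0,0]]'; done
python3 -c "
from h import *
goto(.4365,.0300,.042,.9)"
python3 -m pendant '[[-0.4,0,0,0,0,0,0.04],[-0.4,0,0,0,0,0,0.04],[-0.4,0,0,0,0,0,0]]'
python3 -c "
from h import *
goto(.4365,.0300,.042,.9)"
```

```text
time: 22.55
tool_pos: [0.4398, 0.029, 0.0464]
tcp_rot: [-3.081, 0.61, -0.005]
force: [-0.1, -2.4, 8.3]
width: 0.0474
grip_force: 42.4
t 22.55 pos [0.4398 0.029  0.0464] yaw -0.391 q7 -2.36 F [-0.1 -2.4  8.3] T [-0.63  0.01  0.06] w 0.0474 | shift tool [-0.0035  0.0004  0.0044] turn z [np.float64(-1.291), np.float64(1.85)]
time: 22.8
tool_pos: [0.4412, 0.0282, 0.0465]
tcp_rot: [-3.055, 0.732, -0.009]
force: [3.7, -4.6, 3.8]
width: 0.0474
grip_force: 42.1
t 22.8 pos [0.4412 0.0282 0.0465] yaw -0.47 q7 -2.42 F [ 3.7 -4.6  3.8] T [-1.5  -0.84  0.75] w 0.0474 | shift tool [-0.005   0.0005  0.0045] turn z [np.float64(-1.37), np.float64(1.771)]
```

```bash
python3 -m pendant '[[0.4,0,0,0,0,0,0],[1,0,0,0,0,0,0],[1,0,0,0,0,0,0],[1,0,0,0,0,0,0],[1,0,0,-0.035,0,0,0],[1,0,0,-0.035,0,0,0],[1,0,0,-0.04,0,0,0],[1,-0.01,0.035,0,0,0,0],[1,-0.01,0.035,0,0,0,0],[1,-0.01,0.035,0,0,0,0],[1,-0.01,0.035,0,0,0,0],[1,0,0,0,0,0,0]]'
python3 pt.py
python3 - <<'E'
from h import *
t=cam("top"); s=cam("side")
a=t["frame"][170:290,250:390]; b=s["frame"][150:270,230:370]
cv2.imwrite("pics/end.png",cv2.resize(np.vstack([a,b])[:,:,::-1],(560*5//4*1,600),interpolation=cv2.INTER_CUBIC))
E
```

```text
time: 23.8
tool_pos: [0.3332, -0.0811, 0.1539]
tcp_rot: [3.051, -0.74, -0.008]
force: [-0.9, -0.4, 0.0]
width: 0.0852
grip_force: 0.0
guide [73.7 21.2] n 83 rc [210.19 297.49]
t 23.85 pos [ 0.3361 -0.0794  0.1545] yaw -0.475 q7 -2.02 F [0.5 1.2 0.2] T [ 0.04 -0.02  0.04] w 0.0853 | shift tool [ 0.1426 -0.0148  0.0822] turn z [np.float64(-0.366), np.float64(2.776)]
```

View pics/end.png

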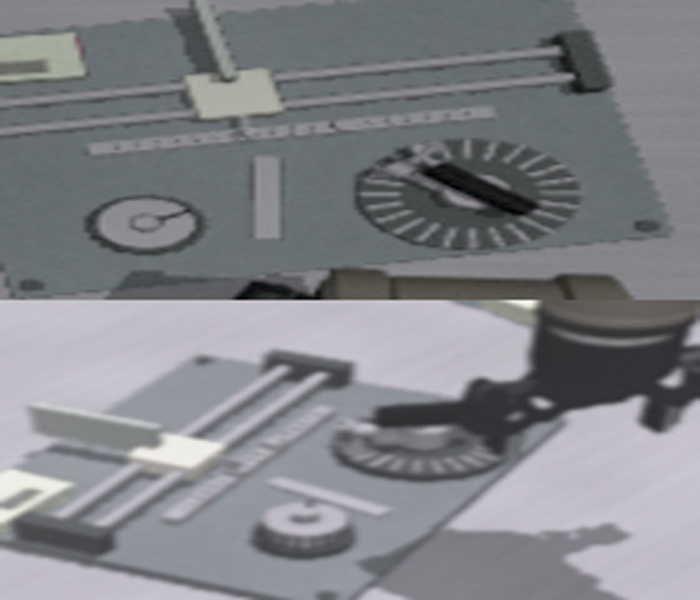

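```bash
sed -i 's/>165/>150/' pt.py; python3 pt.py; sed -i 's/>150/>157/' pt.py; python3 pt.py
```

```text
guide [80.6 22.6] n 242 rc [207.64 296.45]
t 24.0 pos [ 0.3401 -0.077   0.155 ] yaw -0.469 q7 -2.02 F [ 0.8 -0.4  0.1] T [0.04 0.   0.  ] w 0.0856 | shift tool [ 0.14   -0.0099  0.0832] turn z [np.float64(-0.36), np.float64(2.781)]
guide [80.1 22.3] n 222 rc [207.81 296.59]
t 24.05 pos [ 0.3403 -0.0768  0.155 ] yaw -0.469 q7 -2.02 F [ 1.  -0.9  0.4] T [-0.02  0.02  0.02] w 0.0853 | shift tool [ 0.14   -0.0095  0.0831] turn z [np.float64(-0.36), np.float64(2.782)]
```

Guide still at 22.4 mm, level with the blade; ring tight; robot clear.

```bash
python3 -c "
from plant import *
print(sign_off())"
```

```text
the job is handed in; nothing more can be done
None
```

I handed the job in at about 24 s with the pointer at 22.4 mm, level with the tall blade marker to within about 1 mm as read from the top camera. I had to tip the reversing switch first, because the handle spun loose anticlockwise; the lock ring is turned clockwise to its stop.

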